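Switch the bench supply on with its key

ROBOT

A 7-joint arm with a two-finger parallel gripper is mounted at the origin on the work surface; the furniture and walls round the work are solid. World frame = base frame: x ahead of the robot, y to its left, z up, the work surface at z = 0. Lengths are in m, angles in degrees, forces in N, time in s.
With the tool pointing down it reaches from about 0.4 to 0.9 m from the base axis. Payload 5.5 kg.
Tool frame: the origin (TCP) lies between the finger pads; the fingertips stand 8 mm ahead of it and the grasp point (between the pads) lies 11 mm behind it (ctrl.finger_overhang is the distance from the TCP to the fingertips, in m); z points along the fingers, y is the direction in which the jaws open and shut (so a half turn about z gives the same grasp; the last joint's range is limited). The gripper opens to 92 mm and grips with 3 to 60 N. Pads are 19 mm wide; open, the fingers measure 130 mm over their backs; the gripper's body (75 mm by 190 mm) begins 47 mm behind the grasp point.
Start: joints at [-48.805, 28.699, -24.465, 88.831, 12.651, 65.22, -12.049], TCP at [0.286, 0.584, 0.235] pointing down, gripper open.
Joint ranges: [-164.97, 164.97], [-17.58, 116.51], [-87.97, 89.64], [11.32, 138.91], [-80.73, 260.73], [10.89, 115.49], [-147.41, 147.41]. Speed limits (degrees/s): [147.25, 147.25, 180, 180, 180, 180, 180].

INTERFACE

Orientations are given as [roll, pitch, yaw] about the fixed x, y, z axes, in that order (R = Rz(yaw) Ry(pitch) Rx(roll)).
In Python, from plant import ctrl, get_image, get_calibration gives the robot as it stands.
- The arm moves only by the tool jog_arm, never from a script. Its argument "deltas" is one flat list of numbers, 6 for each row, row after row: the shift along the tool's x, y, z each as a share of 1 m, from -1 to 1, then the turn, a rotation vector about the tool's x, y, z each as a share of pi rad, from -1 to 1. A call has 1 to 5 rows; each row is the pose to reach, as a shift and turn from the pose measured when the call began, along the tool's axes at that moment, turning the shorter way round; what a row does not reach only later rows make up. A row lasts 1/8 s, in which the tool goes at most 62.5 mm and 10.7 degrees, less where a joint would pass 70% of its speed; a pose out of reach is approached as far as the arm can. A call with a number of a shift or a turn outside -1 to 1 is refused whole. A call with a gripper value outside its range is refused whole. "gripper" is the closure, from 0 (fully open) to 1 (shut), set as the call begins (left out, the last holds). The fingers move at their own pace and stop on an object; the grip force is fixed at half the most. Time passes only in rows, so rows that repeat a pose let the fingers close. It gives the time, the measured TCP pose, the force and the opening at its end, in the units of the state.
- ctrl.get_obs(): the state, without advancing time (a new reading comes with each control period).
- get_image(name): name is "side" or "top"; returns the picture (400x640x3 uint8, red, green, blue); there is no depth.
- get_calibration(name): a dict with "fx", "fy", "cx", "cy" (pixels), "k1" (the pictures are not rectified: a ray, as slopes to the right and down, at radius r is drawn at 1 + k1 r^2 times it, then the intrinsics apply), "rvec" (rotation vector, rad) and "tvec" (3), from world to camera coordinates, as OpenCV has them. Camera axes: x right, y down, z forward; pixel columns grow to the right and rows downward; lengths in m; the calibration is good to about 2 mm. A picture is of the moment at which its call begins. get_calibration takes no time and is no camera call.
- ctrl.finish_job(): hands the job in, once; it reports no verdict.
The state is a dict: "time": time; "joint_pos": joint angles; "joint_vel": joint speeds; "joint_torque": joint torques, N m; "tool_pos": TCP position; "tcp_rot": TCP orientation; "force": force on the tool from outside, world axes, zero at the start; "ft_torque": the same for the moment, N m; "width": finger opening in m.
Only numpy, scipy, OpenCV 4.12 (cv2) and the standard library are available. Lean on these libraries where they do the work, as an engineer would, in place of code of your own. Each camera call takes 0.05 s, during which the arm holds its last target.

TASK

Switch the bench supply on: take the key with the flat paddle grip out of the wooden key block, push it fully home into the key switch on top of the supply box, turn it clockwise as far as it goes and leave it there. Leave the T-handled key in the block.

Things in the scene. Friction and masses are not known exactly. Their poses are not given: they have to be found in the camera images.
- supply_box: Bench supply: grey steel case 170 (x) x 210 (y) x 75 mm high, too heavy to shift (fixed). Origin: centre of its underside on the table; z up, front (louvres, blank plate) towards its -x. On the lid: the key switch, left of centre near the front; two outlets at the back, rims 5 mm high, and a lamp 12 mm high, all more than 70 mm centre to centre from the key switch.
- keyhole (a point): Centre of the keyhole, in the top of a round steel escutcheon (50 mm across, 3 mm above the lid, 78 mm above the table). Axes as the box. Slot 21 mm along x, 6.5 mm along y (middle 8.5 mm widened to 8.5), plate 4 mm thick, free depth 26 mm. Marks on the lid: a line at the slot's front end is off, a dot 60 degrees clockwise of it (from above) is on.
- switch (a joint): Slotted rotor under the keyhole: 0 = off, slot in line with the keyhole; the key turns it clockwise seen from above to 1.05 rad = on, a stop. Stays where left; friction 0.06 N m. Key play 0.14 rad, so the key turns about 1.2 rad from straight in. The escutcheon stops the key turning until it is within 3 mm of home, then keeps the turned key from coming out.
- key_block: Hardwood block 50 (x) x 140 (y) x 32 mm high, fixed to the table. Origin: centre of its underside. Three slots go through it, each 22 mm along its x and 7 mm along its y, at y = -45, 0 and +45 mm. The keys stand in the outer two, either way; the middle one is empty.
- paddle_key: The switch's key, plain metal, 30 to 65 g, loose in an outer slot. Origin: on its axis at the seating face under a collar (18 mm across, 3 thick); z up. Above: flat paddle with a round hole, 30 (x) x 10 (y) mm, 3 to 35 mm up. Below: stem 6 mm round, 22 long, with flat bits 18 (x) x 4 (y) mm from 7 to 22 mm down, foot chamfered. Works either way round. Home: origin at the keyhole point.
- paddle_key_grip (a point): Middle of the paddle grip, on the key's axis 25 mm above its origin, same axes. Pinch the 10 mm thickness (along y) here.
- tbar_key: Another key, not for this switch: same metal and collar, square 6 mm stem 22 mm long, T-handle: a round bar 42 mm long (x), 11 mm thick, its middle 25 mm above the collar's underside. Loose in the other outer slot. Origin as for the paddle key.
Mind the look-alikes: they are no part of the job. What is shaped like the paddle_key but pink or red is not meant.

How it is judged (in metres and radians):
At the end, for the whole second after the job is handed in: The paddle key stands at rest in the key switch, home (collar within 5 mm of the escutcheon, axis within 4 mm of the keyhole's centre, tilted less than 0.15 rad), and the switch is on (turned by more than 0.9 of its 1.05 rad). The T-handled key still stands in its slot (moved less than 20 mm) (value of joint switch above 0.9 rad and z of paddle_key in the frame of keyhole below 0.005 m and horizontal distance between paddle_key and keyhole below 0.004 m and angle between paddle_key's own z axis and vertical below 0.15 rad and linear speed of paddle_key below 0.02 m/s and distance of tbar_key from where it was at the start of the episode below 0.02 m); the robot touches nothing.
It fails at once if the T-handled key is taken out of its slot (moved more than 20 mm) (distance of tbar_key from where it was at the start of the episode above 0.02 m).
It also fails if it takes over 42 s, if anything falls off the work surface, if the arm or the gripper's body presses on something with over 40 N, if the wrist force passes 120 N, or if a joint passes its speed limit or range.

## Working session

There is one attempt and no reset: what is moved stays moved. The work goes in short steps, Python scripts to look and compute and a tool call to move; the robot and the scene stay as the last step left them, time stands still between calls to the robot, and variables do not carry over. Pictures are saved under pics/ and viewed, and the job is handed in when it is done.

Besides the shell and the picture viewer there is one more tool, called after ">>>" as name(argument=value, ...) on one line, values as JSON. jog_arm: Moves the arm, as the interface text tells. Shift numbers are shares of 1 m and turn numbers shares of pi rad, none past 1 either way. Its arguments: {"type":"object","properties":{"deltas":{"type":"array"},"gripper":{"type":"number"}},"required":["deltas"]}

```bash
ls; mkdir -p pics
python3 - <<'E'
from plant import ctrl, get_image, get_calibration
import cv2
for n in ("side","top"):
    im=get_image(n); cv2.imwrite(f"pics/{n}0.png",im[:,:,::-1]); print(get_calibration(n))
print(ctrl.get_obs(), ctrl.finger_overhang)
E
```

```text
pics
{'fx': 484.6809685407872, 'fy': 484.6809685407872, 'cx': 320.93653980180954, 'cy': 201.066443564384, 'k1': -0.13068529537119294, 'rvec': array([ 2.14558031, -0.16748546,  0.06025337]), 'tvec': array([-0.49849708,  0.07345397,  1.12497519])}
{'fx': 382.0912001772141, 'fy': 382.0912001772141, 'cx': 319.5767979375627, 'cy': 198.95539378085124, 'k1': 0.0016107045259913465, 'rvec': array([ 2.19016024, -2.12543463,  0.13334163]), 'tvec': array([-0.05914327,  0.51681729,  0.86618896])}
{'time': 0.1, 'joint_pos': array([-48.8056694 ,  28.74800559, -24.4540781 ,  88.88525083,
        12.65148501,  65.21968276, -12.04757573]), 'joint_vel': array([-0.04532258, -0.06447968, -0.02720214, -0.14975538, -0.04805969,
       -0.00839013, -0.01681538]), 'joint_torque': array([-1.05939931e-02, -5.67866814e+01, -5.83832234e+00, -2.79915297e+01,
       -6.91002840e-02,  2.40291248e-02,  8.10068258e-06]), 'tool_pos': array([0.2858737 , 0.5830766 , 0.23378814]), 'tcp_rot': array([-1.79900418e+02, -2.86174981e-03,  1.53890428e+02]), 'force': array([-0.16872454,  0.12307458, -0.36371003]), 'ft_torque': array([ 0.03463454,  0.03145722, -0.0091059 ]), 'width': 0.09169761989888256} 0.008
```

View pics/side0.png

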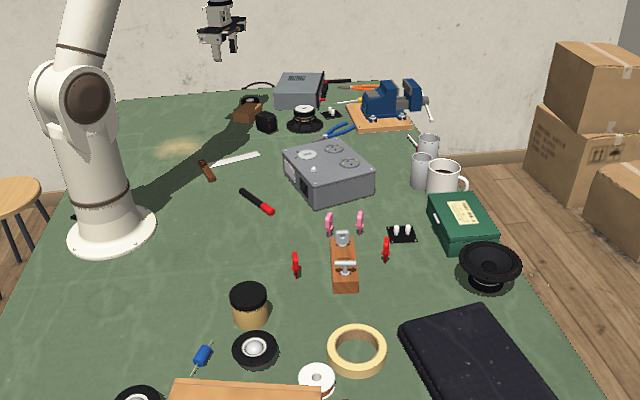

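View pics/top0.png

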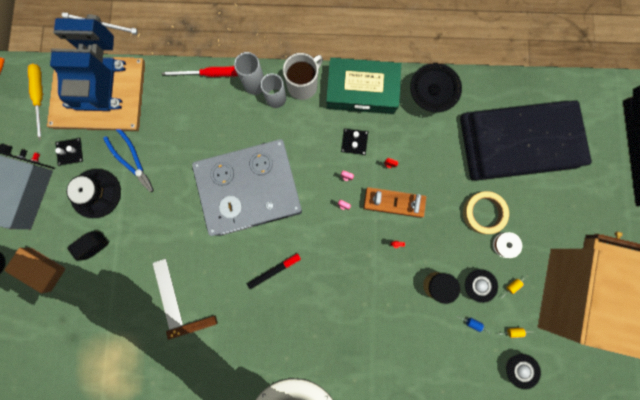

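The top view shows the supply box near (247,188), with the escutcheon at (231,207). The key block is at (395,202) with a key at each end, near (376,198) and (416,203). I'll zoom in next.

Run:
```python
import cv2,numpy as np
t=cv2.imread("pics/top0.png"); s=cv2.imread("pics/side0.png")
a=cv2.resize(t[175:230,350:440],None,fx=8,fy=8,interpolation=cv2.INTER_CUBIC); cv2.imwrite("pics/tb.png",a)
a=cv2.resize(t[135:245,185:310],None,fx=5,fy=5,interpolation=cv2.INTER_CUBIC); cv2.imwrite("pics/tx.png",a)
a=cv2.resize(s[205:300,300:400],None,fx=6,fy=6,interpolation=cv2.INTER_CUBIC); cv2.imwrite("pics/sb.png",a)
a=cv2.resize(s[130:215,275:385],None,fx=6,fy=6,interpolation=cv2.INTER_CUBIC); cv2.imwrite("pics/sx.png",a)
```

```text
(no output)
```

View pics/tb.png

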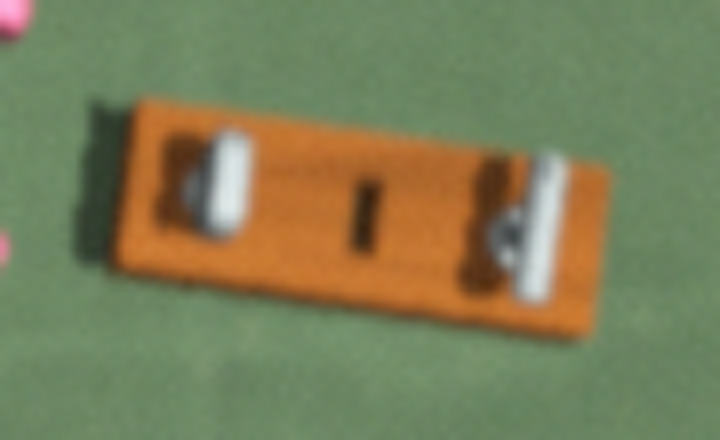

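View pics/tx.png

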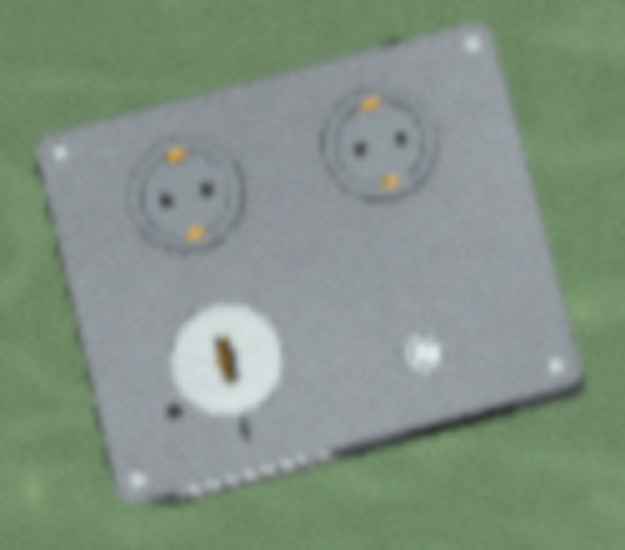

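View pics/sb.png

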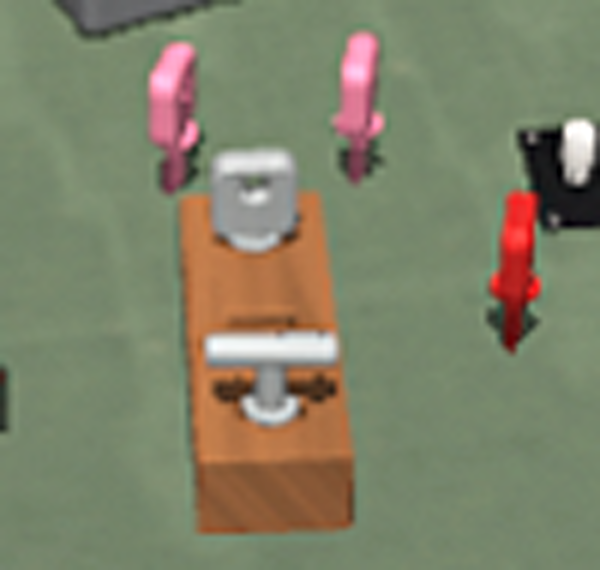

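View pics/sx.png

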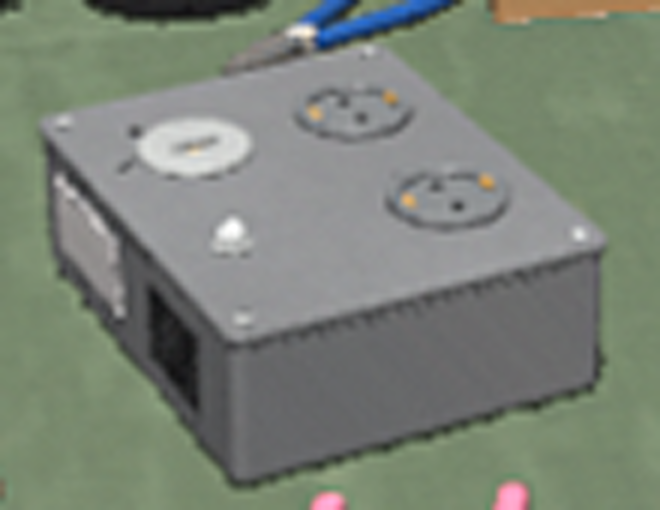

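```bash
cat > h.py <<'E'
import numpy as np, cv2
from plant import get_calibration
from scipy.spatial.transform import Rotation as Ro
C={n:get_calibration(n) for n in("side","top")}
def ray(n,u,v):
    c=C[n];d=np.array([(u-c['cx'])/c['fx'],(v-c['cy'])/c['fy']]);p=d.copy()
    for _ in range(30): p=d/(1+c['k1']*(p@p))
    R=cv2.Rodrigues(c['rvec'])[0]; return -R.T@c['tvec'], R.T@np.array([p[0],p[1],1])
def onz(n,u,v,z):
    o,d=ray(n,u,v); return o+d*(z-o[2])/d[2]
def tri(ut,us):
    A=np.zeros((3,3));b=np.zeros(3)
    L=[ray("top",*ut),ray("side",*us)]
    for o,d in L:
        d=d/np.linalg.norm(d);P=np.eye(3)-np.outer(d,d);A+=P;b+=P@o
    x=np.linalg.solve(A,b)
    return x,[np.linalg.norm((np.eye(3)-np.outer(d,d)/(d@d))@(x-o)) for o,d in L]
def proj(n,X):
    c=C[n];R=cv2.Rodrigues(c['rvec'])[0];q=R@np.asarray(X)+c['tvec'];p=q[:2]/q[2];p=p*(1+c['k1']*(p@p))
    return p[0]*c['fx']+c['cx'],p[1]*c['fy']+c['cy']
E
python3 - <<'E'
from h import *
t=cv2.imread("pics/top0.png"); s=cv2.imread("pics/side0.png")
def blob(im,m,box,k=1):
    x0,y0,x1,y1=box; M=np.zeros(m.shape,np.uint8);M[y0:y1,x0:x1]=m[y0:y1,x0:x1]
    n,l,st,ce=cv2.connectedComponentsWithStats(M)
    i=np.argsort(-st[1:,4])[:k]+1
    return [(ce[j],st[j,4],(l==j).astype(np.uint8)) for j in i]
for n,im,box,bb in (("top",t,(215,190,245,225),(360,180,430,222)),("side",s,(293,143,322,165),(325,230,362,297))):
    hsv=cv2.cvtColor(im,cv2.COLOR_BGR2HSV); H,S,V=cv2.split(hsv)
    x0,y0,x1,y1=box
    print(n,'V range',V[y0:y1,x0:x1].max())
    w=((V>165)&(S<45)).astype(np.uint8)
    c,a,l=blob(im,w,box)[0]
    cn=max(cv2.findContours(l,cv2.RETR_EXTERNAL,cv2.CHAIN_APPROX_NONE)[0],key=len)
    el=cv2.fitEllipse(cn); print(" escut",c,a,el)
    print("  world",onz(n,*el[0],.078))
    hull=cv2.drawContours(np.zeros_like(l),[cv2.convexHull(cn)],-1,1,-1)
    hull=cv2.erode(hull,np.ones((3,3)))
    wt=np.where(hull>0,np.clip(200-V.astype(float),0,None),0); wt[wt<30]=0
    ys,xs=np.nonzero(wt);W=wt[ys,xs]; cc=np.array([xs@W,ys@W])/W.sum(); print("  slot c",cc,onz(n,*cc,.078), len(W))
    P=np.array([onz(n,x,y,.078)[:2] for x,y in zip(xs,ys)]);P-=np.average(P,axis=0,weights=W)
    ev,E=np.linalg.eigh((P*W[:,None]).T@P/W.sum()); print("  slot axis deg",np.degrees(np.arctan2(E[1,1],E[0,1])),np.sqrt(ev))
    o=((H>5)&(H<20)&(S>120)&(V>60)).astype(np.uint8)
    c,a,l=blob(im,o,bb)[0]
    cn=max(cv2.findContours(l,cv2.RETR_EXTERNAL,cv2.CHAIN_APPROX_NONE)[0],key=len)
    Q=cv2.boxPoints(cv2.minAreaRect(cn)); Wd=np.array([onz(n,*q,.032) for q in Q]); print(" block",a,Q.tolist());print(Wd.round(4), Wd.mean(0))
    print("edges",[np.linalg.norm(Wd[i]-Wd[i-1]).round(4) for i in range(4)])
# lid screws/corners top
print("corners", [onz("top",185+u/5,135+v/5,.075).round(4).tolist() for u,v in((40,140),(487,22),(583,380),(125,500))])
print("line,dot",[onz("top",185+u/5,135+v/5,.075).round(4).tolist() for u,v in((245,429),(175,411))])
# pinks
hsv=cv2.cvtColor(t,cv2.COLOR_BGR2HSV)
m=((hsv[...,0]>155)&(hsv[...,1]>60)).astype(np.uint8)
for c,a,l in blob(t,m,(320,150,420,260),5): print(c,a,onz("top",*c,.03).round(3))
# screws bright
E
```

```text
top V range 225
 escut [229.96836983 206.55231144] 411 ((229.9583282470703, 206.5609130859375), (22.31944465637207, 23.521080017089844), 30.325899124145508)
  world [0.48963643 0.15485453 0.078     ]
  slot c [229.94836272 206.43366919] [0.4899196  0.15489331 0.078     ] 36
  slot axis deg -161.62705615131497 [0.00205558 0.00556128]
 block 1113 [[362.760009765625, 208.6800079345703], [365.9000244140625, 186.7000274658203], [426.3800048828125, 195.3400115966797], [423.239990234375, 217.3199920654297]]
[[ 0.4984 -0.1455  0.032 ]
 [ 0.5508 -0.152   0.032 ]
 [ 0.5345 -0.2947  0.032 ]
 [ 0.4824 -0.2871  0.032 ]] [ 0.51653013 -0.21981503  0.032     ]
edges [np.float64(0.1426), np.float64(0.0527), np.float64(0.1436), np.float64(0.0526)]
side V range 231
 escut [306.8125     153.73611111] 144 ((306.77593994140625, 153.7545623779297), (9.280523300170898, 17.953155517578125), 85.01671600341797)
  world [0.4908033  0.15614722 0.078     ]
  slot c [307.22580645 153.59237537] [0.49207059 0.15683285 0.078     ] 8
  slot axis deg -164.2672846197861 [0.00149051 0.00542035]
 block 1065 [[329.2699279785156, 238.0487060546875], [355.0885314941406, 236.32745361328125], [358.8141784667969, 292.21240234375], [332.9955749511719, 293.93365478515625]]
[[ 0.5008 -0.1498  0.032 ]
 [ 0.5565 -0.1535  0.032 ]
 [ 0.5291 -0.3223  0.032 ]
 [ 0.4809 -0.3187  0.032 ]] [ 0.51682652 -0.23606979  0.032     ]
edges [np.float64(0.17), np.float64(0.0557), np.float64(0.1711), np.float64(0.0483)]
corners [[0.5863, 0.2448, 0.075], [0.6472, 0.0451, 0.075], [0.4848, -0.0045, 0.075], [0.4255, 0.1959, 0.075]]
line,dot [[0.4585, 0.1447, 0.075], [0.4655, 0.1763, 0.075]]
[346.6        175.45263158] 95 [ 0.577 -0.106  0.03 ]
[343.52873563 204.56321839] 87 [ 0.507 -0.1    0.03 ]
[387.5 164. ] 2 [ 0.607 -0.203  0.03 ]
[390. 164.] 1 [ 0.608 -0.209  0.03 ]
```

```bash
cat >> h.py <<'E'
def delta(pos,yaw,roll=180,pitch=0):
    from plant import ctrl
    o=ctrl.get_obs(); R=Ro.from_euler('xyz',o['tcp_rot'],degrees=True); T=Ro.from_euler('xyz',[roll,pitch,yaw],degrees=True)
    d=R.inv().apply(np.asarray(pos)-o['tool_pos']); r=(R.inv()*T).as_rotvec()/np.pi
    print('t',o['time'],'pos',o['tool_pos'].round(4),'rot',o['tcp_rot'].round(2),'F',o['force'].round(2),'w',round(o['width'],4))
    print('delta',d.round(4).tolist(),r.round(4).tolist(),'deg',np.linalg.norm(r)*180)
E
python3 - <<'E'
from h import *
for z in (.065,.067): print(z,onz("top",378.75,197.75,z).round(4), onz("side",342.7,230.8,z).round(4))
print(tri((378.75,197.75),(342.7,230.8)))
print("Tbar",onz("top",350+542/8,175+228/8,.0625).round(4))
print("slot0",onz("top",350+366/8,175+215/8,.032).round(4))
a=onz("top",350+230/8+.5,175+135/8,.067);b=onz("top",350+222/8+.5,175+232/8,.067);print(a,b,np.degrees(np.arctan2(*(a-b)[1::-1])),np.linalg.norm(a-b))
delta([.521,-.175,.2],173.4)
E
```

```text
0.065 [ 0.5211 -0.1775  0.065 ] [ 0.5258 -0.1727  0.065 ]
0.067 [ 0.5208 -0.1772  0.067 ] [ 0.5253 -0.1753  0.067 ]
(array([ 0.52277589, -0.17724039,  0.06827753]), [np.float64(0.0021436035411838725), np.float64(0.002143603541183761)])
Tbar [ 0.5109 -0.2665  0.0625]
slot0 [ 0.5168 -0.2227  0.032 ]
[ 0.53423041 -0.1782148   0.067     ] [ 0.5065464  -0.17625547  0.067     ] -4.048347052637774 0.027753256734842725
t 0.1 pos [0.2859 0.5831 0.2338] rot [-179.9    -0.    153.89] F [-0.17  0.12 -0.36] w 0.0917
delta [-0.5448, -0.5772, 0.0348] [-0.0005, -0.0001, -0.1084] deg 19.509821255374714
```

>>> jog_arm(deltas=[-0.545, -0.577, 0.035, 0, 0, -0.108, -0.545, -0.577, 0.035, 0, 0, -0.108, -0.545, -0.577, 0.035, 0, 0, -0.108, -0.545, -0.577, 0.035, 0, 0, -0.108, -0.545, -0.577, 0.035, 0, 0, -0.108], gripper=0.5)

```text
time: 0.72
tool_pos: [0.3788, 0.2832, 0.2207]
tcp_rot: [-179.9, -0.0, 173.3]
force: [0.7, -0.3, 0.8]
width: 0.0477
```

```bash
python3 -c "
from h import *
delta([.522,-.177,.15],173.4)"
```

```text
t 0.725 pos [0.3788 0.2832 0.2207] rot [-1.7990e+02 -4.0000e-02  1.7331e+02] F [ 0.68 -0.25  0.79] w 0.0477
delta [-0.1958, -0.4403, 0.0714] [-0.0006, -0.0002, -0.0005] deg 0.13901940789100845
```

>>> jog_arm(deltas=[-0.196, -0.44, 0.071, 0, 0, 0, -0.196, -0.44, 0.071, 0, 0, 0, -0.196, -0.44, 0.071, 0, 0, 0, -0.196, -0.44, 0.071, 0, 0, 0, -0.196, -0.44, 0.071, 0, 0, 0])

```text
time: 1.35
tool_pos: [0.4706, -0.0117, 0.1757]
tcp_rot: [-179.9, -0.0, 173.3]
force: [1.4, 0.7, 0.1]
width: 0.0457
```

```bash
python3 -c "
from h import *
delta([.522,-.177,.10],173.4)"
```

```text
t 1.35 pos [ 0.4706 -0.0117  0.1757] rot [-1.7990e+02 -1.0000e-02  1.7333e+02] F [1.39 0.72 0.06] w 0.0457
delta [-0.0703, -0.1581, 0.0759] [-0.0006, -0.0001, -0.0004] deg 0.12548684927878742
```

>>> jog_arm(deltas=[-0.07, -0.158, 0.06, 0, 0, 0, -0.07, -0.158, 0.06, 0, 0, 0, -0.07, -0.158, 0.065, 0, 0, 0, -0.07, -0.158, 0.07, 0, 0, 0, -0.07, -0.158, 0.076, 0, 0, 0])

```text
time: 1.98
tool_pos: [0.5212, -0.1764, 0.0992]
tcp_rot: [-179.9, -0.1, 173.3]
force: [1.2, 0.1, -0.6]
width: 0.0459
```

```bash
python3 -c "
from h import *
from plant import get_image
delta([.522,-.177,.046],173.4)
s=cv2.resize(get_image('side')[180:305,280:420,::-1],None,fx=4,fy=4,interpolation=2);t=cv2.resize(get_image('top')[170:230,350:440,::-1],None,fx=5,fy=5,interpolation=2)
w=np.zeros((800,560,3),np.uint8);w[:500]=s;w[500:,:450]=t;cv2.imwrite('pics/a1.png',w[:800])"
```

```text
t 1.975 pos [ 0.5212 -0.1764  0.0992] rot [-1.7995e+02 -9.0000e-02  1.7330e+02] F [ 1.17  0.13 -0.56] w 0.0459
delta [-0.001, -0.0005, 0.0532] [-0.0003, -0.0005, -0.0006] deg 0.14195432660534682
```

View pics/a1.png

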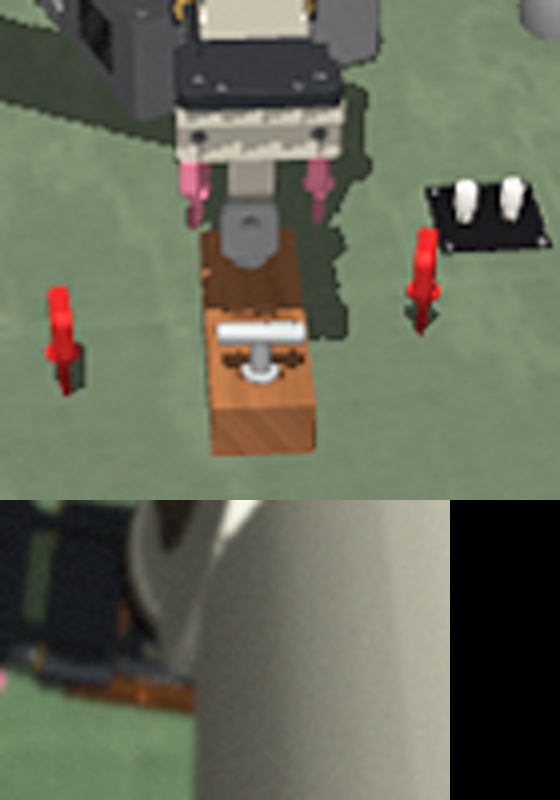

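The side view shows the finger centred at column 250 over the paddle at column 249. The fingers straddle it and stay clear of the T-key, so I'm descending.

>>> jog_arm(deltas=[-0.001, 0, 0.03, 0, 0, 0, -0.001, 0, 0.045, 0, 0, 0, -0.001, 0, 0.053, 0, 0, 0, -0.001, 0, 0.053, 0, 0, 0])

```text
time: 2.58
tool_pos: [0.5219, -0.1747, 0.0463]
tcp_rot: [-180.0, -0.1, 173.5]
force: [-0.8, 0.1, -0.1]
width: 0.0462
```

>>> jog_arm(deltas=[0, 0, 0, 0, 0, 0, 0, 0, 0, 0, 0, 0, 0, 0, 0, 0, 0, 0, 0, 0, 0, 0, 0, 0], gripper=1)

```text
time: 3.08
tool_pos: [0.522, -0.1749, 0.0465]
tcp_rot: [-180.0, -0.1, 173.5]
force: [-0.4, -3.7, 3.6]
width: 0.0104
```

```bash
python3 -c "
from h import *
delta([.522,-.177,.15],173.4)
from plant import ctrl;print(ctrl.get_obs()['ft_torque'])"
```

```text
t 3.075 pos [ 0.522  -0.1749  0.0465] rot [-1.7996e+02 -1.1000e-01  1.7349e+02] F [-0.35 -3.7   3.55] w 0.0104
delta [-0.0, -0.0022, -0.1035] [-0.0002, -0.0006, 0.0005] deg 0.14536639910886104
[-1.14426382  0.23727531 -0.02734401]
```

>>> jog_arm(deltas=[0, -0.001, -0.01, 0, 0, 0, 0, -0.001, -0.03, 0, 0, 0, 0, -0.001, -0.06, 0, 0, 0, 0, -0.001, -0.1, 0, 0, 0, 0, -0.001, -0.12, 0, 0, 0])

```text
time: 3.7
tool_pos: [0.5233, -0.176, 0.1695]
tcp_rot: [-179.9, 0.1, 173.5]
force: [0.5, -0.2, -0.8]
width: 0.0095
```

```bash
python3 -c "
from h import *
from plant import get_image
delta([.490,.155,.15],196.9)
s=get_image('side')[:,:,::-1];cv2.imwrite('pics/s2.png',s);cv2.imwrite('pics/s2c.png',cv2.resize(s[150:300,270:420],None,fx=4,fy=4,interpolation=2))"
```

```text
t 3.7 pos [ 0.5233 -0.176   0.1695] rot [-1.7993e+02  9.0000e-02  1.7349e+02] F [ 0.53 -0.23 -0.76] w 0.0095
delta [0.0706, 0.3251, 0.019] [-0.0005, 0.0004, -0.13] deg 23.405652729090978
```

View pics/s2c.png

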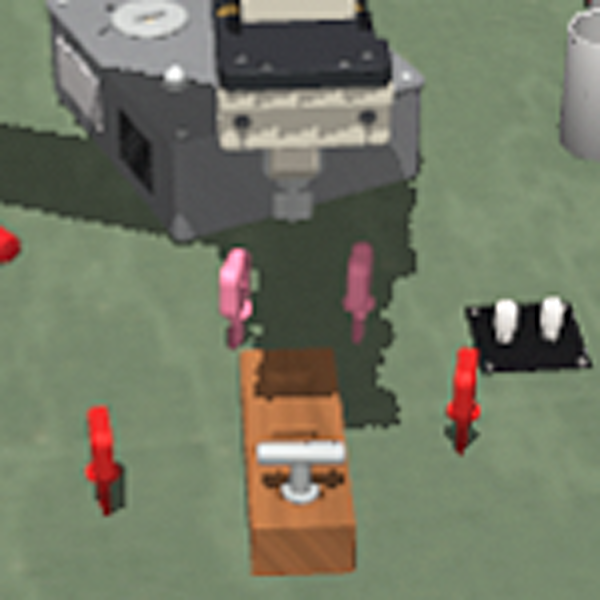

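```bash
python3 -c "
from h import *
s=cv2.imread('pics/s2.png');a=s[178:260,320:370].astype(float)*1.5;cv2.imwrite('pics/s2d.png',cv2.resize(np.clip(a,0,255).astype(np.uint8),None,fx=7,fy=7,interpolation=2))
print([proj('side',[.5233,-.176,z]) for z in (.1695,.1615,.155,.133)])"
```

```text
[(np.float64(341.92392508108), np.float64(188.86560285789412)), (np.float64(341.9165540570005), np.float64(192.34247743426096)), (np.float64(341.9104092884544), np.float64(195.14406329594)), (np.float64(341.88862709394874), np.float64(204.47306792985248))]
```

View pics/s2d.png

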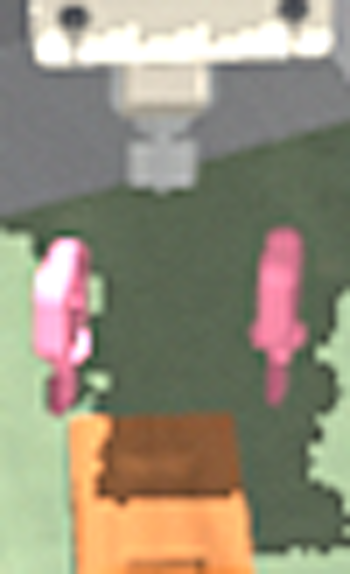

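The key is held: its bits show below the finger, with the foot at side pixel (342.9,204.8) against (341.9,204.5) predicted. It is also centred under the finger. I'm moving over to the keyhole.

>>> jog_arm(deltas=[0.07, 0.325, 0.02, 0, 0, -0.13, 0.07, 0.325, 0.02, 0, 0, -0.13, 0.07, 0.325, 0.02, 0, 0, -0.13, 0.07, 0.325, 0.02, 0, 0, -0.13, 0.07, 0.325, 0.02, 0, 0, -0.13])

```text
time: 4.38
tool_pos: [0.493, 0.1368, 0.1515]
tcp_rot: [-179.8, 0.2, -163.1]
force: [1.2, -0.1, 0.3]
width: 0.0097
```

```bash
python3 -c "
from h import *
delta([.490,.1555,.135],196.9)"
```

```text
t 4.375 pos [0.493  0.1368 0.1515] rot [-179.8     0.2  -163.13] F [ 1.22 -0.05  0.32] w 0.0097
delta [-0.0025, 0.0189, 0.0164] [-0.0011, 0.0011, -0.0001] deg 0.2881606037825884
```

>>> jog_arm(deltas=[-0.002, 0.019, 0.01, -0.001, 0.001, 0, -0.0025, 0.019, 0.016, -0.001, 0.001, 0, -0.0025, 0.019, 0.016, -0.001, 0.001, 0])

```text
time: 4.75
tool_pos: [0.4897, 0.1539, 0.1347]
tcp_rot: [-179.9, -0.1, -163.2]
force: [0.1, 0.0, -1.6]
width: 0.0099
```

```bash
python3 -c "
from h import *
from plant import get_image
delta([.490,.1555,.1265],196.9)
s=get_image('side')[:,:,::-1];cv2.imwrite('pics/s3.png',s);cv2.imwrite('pics/s3c.png',cv2.resize(s[105:180,270:370],None,fx=7,fy=7,interpolation=2))
t=get_image('top')[:,:,::-1];cv2.imwrite('pics/t3.png',t);cv2.imwrite('pics/t3c.png',cv2.resize(t[160:240,190:290],None,fx=7,fy=7,interpolation=2))"
```

```text
t 4.75 pos [0.4897 0.1539 0.1347] rot [-1.7993e+02 -8.0000e-02 -1.6321e+02] F [ 0.07  0.05 -1.55] w 0.0099
delta [-0.0007, 0.0014, 0.0082] [-0.0004, -0.0004, -0.0006] deg 0.15028440784112845
```

View pics/s3c.png

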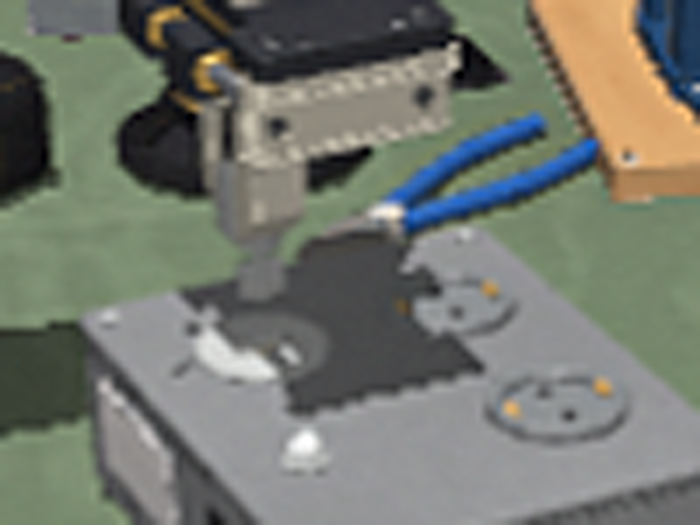

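View pics/t3c.png

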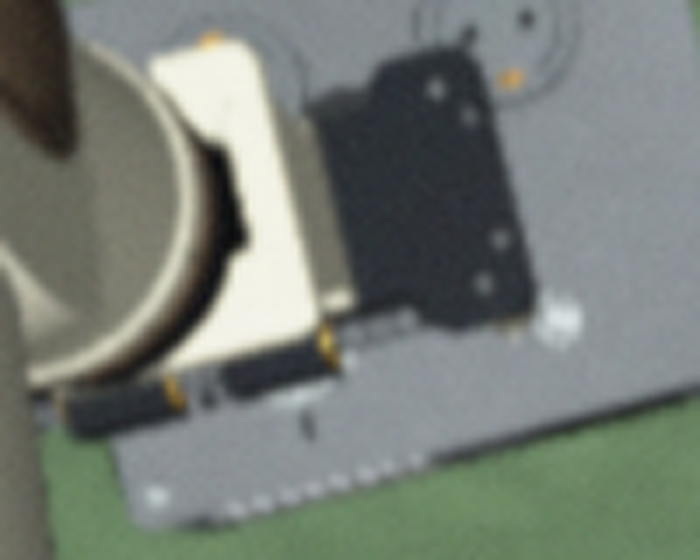

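```bash
python3 -c "
from h import *
s=cv2.imread('pics/s3.png')
for z in (.098,.1049,.113): print(z,proj('side',[.4897,.1539,z]))
print('fingertip',proj('side',[.4897,.1539,.1267]))
print('keyhole',proj('side',[.490,.1555,.078]),proj('side',[.4896,.1549,.078]))
g=cv2.cvtColor(s,cv2.COLOR_BGR2GRAY)
for r in range(136,151): print(r,g[r,298:320])
cv2.imwrite('pics/s3d.png',cv2.resize(s[130:165,290:330],None,fx=14,fy=14,interpolation=2))"
```

```text
0.098 (np.float64(306.1693129414579), np.float64(147.3324752966987))
0.1049 (np.float64(306.06854539443225), np.float64(144.9420478838354))
0.113 (np.float64(305.9496344462956), np.float64(142.1187365181711))
fingertip (np.float64(305.74698765429713), np.float64(137.30104828884248))
keyhole (np.float64(306.50016216209224), np.float64(153.89478150503678)) (np.float64(306.3753113420855), np.float64(154.0134378734117))
136 [128 130 117 100 105 114 114 125 152 145 118 114 107  99 106 122 131 131
 125 129 130 132]
137 [128 130 122 104 105 114 113 113 106 100 100  99 102 111 126 133 132 136
 133 133 132 131]
138 [129 129 131 121 107 110 109 105 102 104 102  95 109 130 134 128 120 119
 122 106  88  70]
139 [130 128 130 133 123 109 103 103 107 109 102 100 122 132 129 105  72  59
  61  61  60  63]
140 [128 128 129 131 133 125 117 115 111 111 105 107 124 133 108  71  64  67
  68  72  71  70]
141 [129 130 131 132 131 130 119 110 110 106 103 112 127 123  89  62  69  73
  73  71  73  72]
142 [127 130 131 129 129 121 107 101 110 111 111 118 117 109  88  73  74  75
  74  74  74  73]
143 [128 129 131 131 132 121 113 116 114 111 111 114  95  72  70  71  74  74
  74  73  74  75]
144 [131 130 126 125 123 108 105 113 112 112 111 116  98  75  73  74  74  74
  74  73  73  72]
145 [118 111 100  93  78  70 100 115 114 113 110 113  99  76  74  75  74  72
  73  75  73  73]
146 [ 74  68  68  70  70  74 101 115 114 115 109 103  90  77  75  75  74  74
  75  74  73  73]
147 [ 69  70  71  73  72  73  92 102 104 105  92  71  69  73  74  73  74  74
  74  75  75  74]
148 [62 94 93 68 72 71 68 67 71 73 70 72 72 71 73 74 77 73 74 74 74 74]
149 [104 143 144  92  70  76  77  79  81  80  81  81  81  77  74  74  72  73
  74  73  74  72]
150 [157 164 154 112  82  92  94  96 100  99  97  99 100  95  89  83  75  71
  72  73  74  72]
```

View pics/s3d.png

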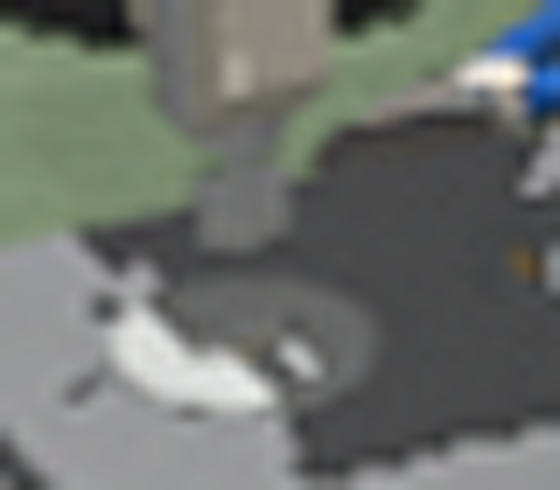

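```bash
python3 -c "
from h import *
print(onz('side',306.78-.8,153.75,.078),onz('side',306.78-.8,153.75-.5,.078),onz('side',306.78-.8,153.75+.5,.078))
print(tri((229.96,206.56),(305.98,153.75)),tri((229.96,206.56),(306.78,153.75)))"
```

```text
[0.48875692 0.1565607  0.078     ] [0.4890878  0.15935539 0.078     ] [0.48842728 0.15377658 0.078     ]
(array([0.48905122, 0.15461995, 0.07904747]), [np.float64(0.000484824261371651), np.float64(0.0004848242613716775)]) (array([0.49011489, 0.15464839, 0.07877186]), [np.float64(0.0005491352340978091), np.float64(0.0005491352340978985)])
```

```bash
python3 -c "
from h import *
delta([.4895,.1555,.118],196.9)"
```

```text
t 4.85 pos [0.4904 0.1537 0.1354] rot [-179.93    0.   -163.3 ] F [-0.1  -0.09 -1.38] w 0.01
delta [0.0004, 0.0021, 0.0174] [-0.0004, 0.0, -0.0011] deg 0.20648841452471395
```

>>> jog_arm(deltas=[0.0005, 0.002, 0.005, 0, 0, -0.001, 0.0005, 0.002, 0.011, 0, 0, -0.001, 0.0005, 0.002, 0.015, 0, 0, -0.001, 0.0005, 0.002, 0.017, 0, 0, -0.001, 0.0005, 0.002, 0.017, 0, 0, -0.001])

```text
time: 5.48
tool_pos: [0.4893, 0.1555, 0.1182]
tcp_rot: [-179.9, -0.0, -163.1]
force: [0.1, 0.5, -0.1]
width: 0.01
```

```bash
python3 -c "
from h import *
from plant import get_image
delta([.4895,.1555,.11],196.9)
s=get_image('side')[:,:,::-1];cv2.imwrite('pics/s4.png',s);cv2.imwrite('pics/s4d.png',cv2.resize(s[130:165,290:330],None,fx=14,fy=14,interpolation=2))"
```

```text
t 5.475 pos [0.4893 0.1555 0.1182] rot [-1.7994e+02 -2.0000e-02 -1.6311e+02] F [ 0.05  0.47 -0.14] w 0.01
delta [-0.0002, -0.0, 0.0082] [-0.0004, -0.0001, -0.0] deg 0.06533702909923071
```

View pics/s4d.png

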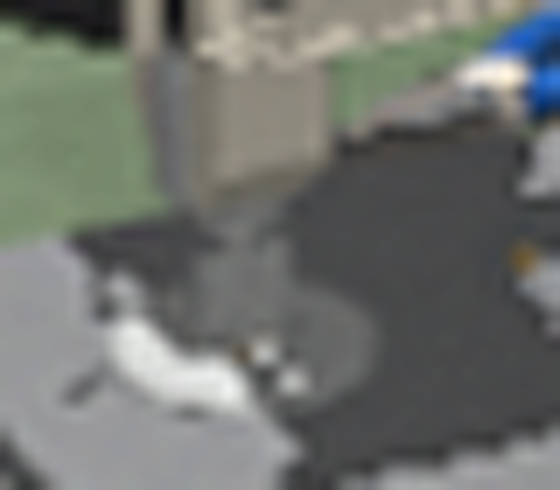

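In the side view the foot sits at crop (243,330), just above the escutcheon centre at (242,339), so it is aligned. I'm lowering gently.

>>> jog_arm(deltas=[0, 0, 0.002, 0, 0, 0, 0, 0, 0.004, 0, 0, 0, 0, 0, 0.006, 0, 0, 0, 0, 0, 0.008, 0, 0, 0])

```text
time: 6.02
tool_pos: [0.4894, 0.1555, 0.1102]
tcp_rot: [-179.9, -0.0, -163.1]
force: [0.2, -0.1, -0.3]
width: 0.0095
```

The tip is now 4 mm below the plate with no force, so it is entering the slot.

>>> jog_arm(deltas=[0, 0, 0.003, 0, 0, 0, 0, 0, 0.006, 0, 0, 0, 0, 0, 0.009, 0, 0, 0, 0, 0, 0.011, 0, 0, 0])

```text
time: 6.52
tool_pos: [0.4892, 0.1554, 0.0989]
tcp_rot: [-179.9, -0.0, -163.1]
force: [0.6, 0.8, -0.9]
width: 0.0099
```

>>> jog_arm(deltas=[0, 0, 0.002, 0, 0, 0, 0, 0, 0.004, 0, 0, 0, 0, 0, 0.006, 0, 0, 0, 0, 0, 0.007, 0, 0, 0])

```text
time: 7.02
tool_pos: [0.4893, 0.1554, 0.0924]
tcp_rot: [-179.9, -0.0, -163.1]
force: [-3.1, -1.1, 12.5]
width: 0.0099
```

```bash
python3 -c "
from h import *
from plant import get_image
delta([.4895,.1555,.0925],196.9)
s=get_image('side')[:,:,::-1];cv2.imwrite('pics/s5d.png',cv2.resize(s[120:170,280:340],None,fx=10,fy=10,interpolation=2))"
```

```text
t 7.025 pos [0.4893 0.1554 0.0924] rot [-1.7992e+02 -3.0000e-02 -1.6311e+02] F [-3.09 -1.1  12.51] w 0.0099
delta [-0.0002, -0.0, -0.0001] [-0.0004, -0.0002, -0.0] deg 0.08379905557464037
```

View pics/s5d.png

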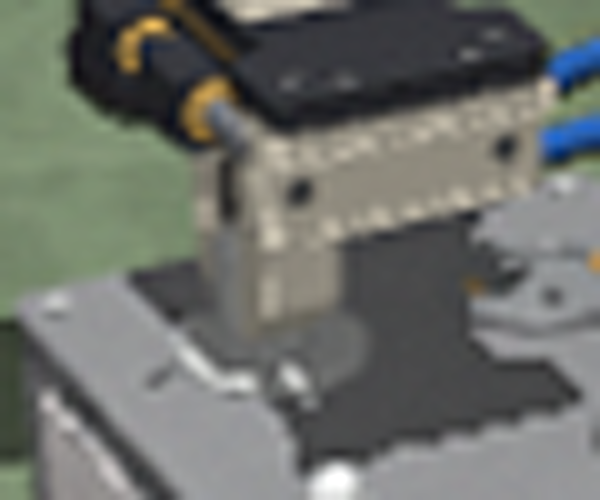

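It has bottomed out at z 0.0924 (home predicted 0.0925) with 12.5 N on it. I'm turning it clockwise.

>>> jog_arm(deltas=[0, 0, 0.001, 0, 0, 0.045, 0, 0, 0.001, 0, 0, 0.09, 0, 0, 0.001, 0, 0, 0.135, 0, 0, 0.001, 0, 0, 0.18])

```text
time: 7.58
tool_pos: [0.4899, 0.156, 0.0924]
tcp_rot: [-180.0, 0.1, 164.3]
force: [-1.3, 0.6, 6.4]
width: 0.0101
```

```bash
python3 -c "
from h import *
delta([.4893,.1554,.0922],128)
from plant import ctrl;print(ctrl.get_obs()['ft_torque'],ctrl.get_obs()['joint_pos'])"
```

```text
t 7.575 pos [0.4899 0.156  0.0924] rot [-1.7997e+02  9.0000e-02  1.6426e+02] F [-1.28  0.61  6.4 ] w 0.0101
delta [0.0004, -0.0007, 0.0002] [0.0, 0.0006, 0.2014] deg 36.258213380069385
[0.04580339 0.40182092 0.08223231] [-12.15239078  24.75938846 -10.32402004 115.04587746   6.73101609
  40.6838093   47.60331402]
```

>>> jog_arm(deltas=[0, 0, 0.001, 0, 0, 0.045, 0, 0, 0.001, 0, 0, 0.09, 0, 0, 0.001, 0, 0, 0.135, 0, 0, 0.001, 0, 0, 0.17])

```text
time: 8.07
tool_pos: [0.4901, 0.1562, 0.0924]
tcp_rot: [179.9, 0.1, 133.5]
force: [-2.7, -1.3, 9.1]
width: 0.0101
```

```bash
python3 -c "
from h import *
delta([.4893,.1554,.0922],128)
from plant import ctrl;print(ctrl.get_obs()['ft_torque'])"
```

```text
t 8.075 pos [0.4901 0.1562 0.0924] rot [1.7995e+02 1.1000e-01 1.3346e+02] F [-2.69 -1.27  9.07] w 0.0101
delta [-0.0, -0.0011, 0.0002] [0.0003, 0.0006, 0.0303] deg 5.459093301956133
[-0.22624889  0.64669618  0.09229899]
```

>>> jog_arm(deltas=[0, 0, 0.001, 0, 0, 0.02, 0, 0, 0.001, 0, 0, 0.035, 0, 0, 0.001, 0, 0, 0.045, 0, 0, 0.001, 0, 0, 0.05])

```text
time: 8.57
tool_pos: [0.4902, 0.1562, 0.0924]
tcp_rot: [179.9, 0.1, 124.5]
force: [-2.8, -2.0, 9.8]
width: 0.0097
```

```bash
python3 -c "
from h import *
delta([.4893,.1554,.0922],128)
from plant import ctrl;print(ctrl.get_obs()['ft_torque'])"
```

```text
t 8.575 pos [0.4902 0.1562 0.0924] rot [1.7992e+02 1.2000e-01 1.2447e+02] F [-2.78 -1.98  9.79] w 0.0097
delta [-0.0001, -0.0012, 0.0002] [0.0004, 0.0007, -0.0196] deg 3.530864299863107
[-0.39314276  0.81379617  0.29947642]
```

>>> jog_arm(deltas=[0, 0, 0.0005, 0, 0, 0.02, 0, 0, 0.0005, 0, 0, 0.03, 0, 0, 0.0005, 0, 0, 0.03])

```text
time: 8.95
tool_pos: [0.4903, 0.1562, 0.0924]
tcp_rot: [179.9, 0.1, 119.2]
force: [-1.4, -0.4, 6.7]
width: 0.01
```

```bash
python3 -c "
from plant import ctrl;print(ctrl.get_obs()['ft_torque'])"
```

```text
[-0.4001471   0.47397748  0.66659969]
```

The torque has risen to 0.67 N m, so it is at the stop. I'm releasing the key and lifting.

>>> jog_arm(deltas=[0, 0, 0, 0, 0, 0, 0, 0, 0, 0, 0, 0, 0, 0, 0, 0, 0, 0, 0, 0, 0, 0, 0, 0], gripper=0.5)

```text
time: 9.45
tool_pos: [0.4902, 0.1562, 0.0923]
tcp_rot: [179.9, 0.1, 119.2]
force: [0.4, 1.0, 0.2]
width: 0.0439
```

>>> jog_arm(deltas=[0, 0, -0.02, 0, 0, 0, 0, 0, -0.05, 0, 0, 0, 0, 0, -0.1, 0, 0, 0, 0, 0, -0.15, 0, 0, 0, 0, 0, -0.2, 0, 0, 0])

```text
time: 10.07
tool_pos: [0.4894, 0.1564, 0.2939]
tcp_rot: [179.9, 0.1, 119.2]
force: [0.9, 0.4, -0.1]
width: 0.0455
```

```bash
python3 -c "
from h import *
from plant import get_image
s=get_image('side')[:,:,::-1];cv2.imwrite('pics/s6.png',s);cv2.imwrite('pics/s6c.png',cv2.resize(s[110:210,270:390],None,fx=6,fy=6,interpolation=2))
delta([.3,.4,.3],128)"
```

```text
t 10.125 pos [0.4928 0.1577 0.3011] rot [179.31   0.23 119.16] F [2.16 0.49 4.71] w 0.0456
delta [0.3056, -0.0503, -0.0008] [0.0038, 0.0016, -0.0491] deg 8.86875628263247
```

View pics/s6c.png

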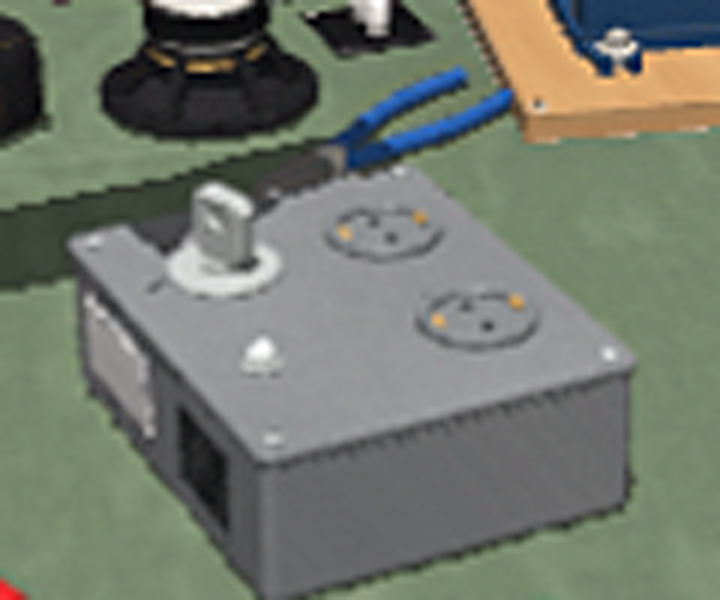

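The key stands upright and turned in the escutcheon (base near crop (225,268), top at (222,190)). I'll move the arm aside to check the angle from above.

>>> jog_arm(deltas=[0.2, -0.05, 0, 0, 0, 0, 0.2, -0.05, 0, 0, 0, 0, 0.2, -0.05, 0, 0, 0, 0, 0.2, -0.05, 0, 0, 0, 0, 0.2, -0.05, 0, 0, 0, 0])

```text
time: 10.75
tool_pos: [0.3507, 0.309, 0.2996]
tcp_rot: [179.3, 0.2, 119.4]
force: [0.1, -1.1, -0.2]
width: 0.0458
```

>>> jog_arm(deltas=[0.1, 0, 0, 0, 0, 0, 0.1, 0, 0, 0, 0, 0, 0.1, 0, 0, 0, 0, 0])

```text
time: 11.12
tool_pos: [0.3008, 0.3978, 0.2989]
tcp_rot: [179.3, 0.2, 119.6]
force: [0.0, -0.1, -0.9]
width: 0.0462
```

```bash
python3 -c "
from h import *
from plant import get_image,ctrl
t=get_image('top')[:,:,::-1];cv2.imwrite('pics/t6.png',t);cv2.imwrite('pics/t6c.png',cv2.resize(t[185:230,205:260],None,fx=10,fy=10,interpolation=2))
s=get_image('side')[:,:,::-1];cv2.imwrite('pics/s7.png',s)
print(ctrl.get_obs()['time'],ctrl.get_obs()['joint_vel'].round(1))"
```

```text
11.225 [ 0.9 -0.5  1.   0.4  0.   0.  -0.2]
```

View pics/t6c.png

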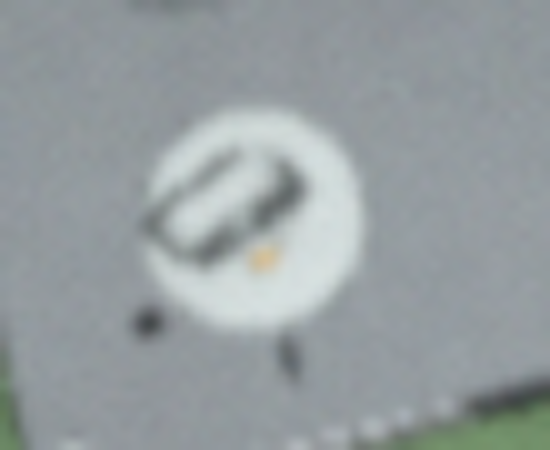

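View pics/s7.png

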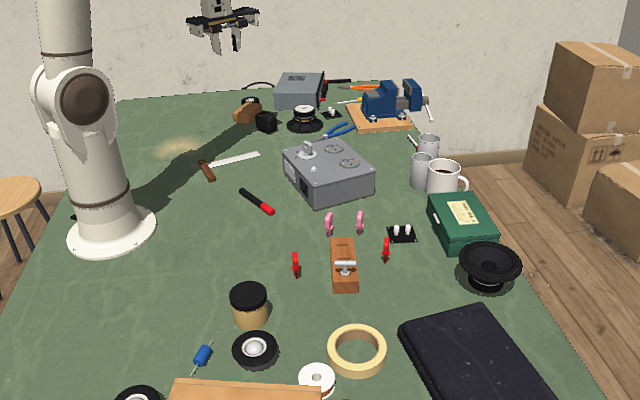

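```bash
python3 -c "
from h import *
u,v=proj('top',[.490,.1556,.113]);print((u-205+.5)*10,(v-185+.5)*10)
P=lambda a,b,z:onz('top',205+a/10-.5,185+b/10-.5,z)[:2]
for a,b in (((155,215),(235,155)),((205,260),(300,190)),((172,238),(275,172))):
  d=P(*a,.113)-P(*b,.113);print('key fwd',np.degrees(np.arctan2(d[1],d[0])))
print('box -x',16.9-180)
d=P(288,355,.075)-P(255,218,.078);print(np.degrees(np.arctan2(d[1],d[0])))"
```

```text
213.3178577901583 201.8956321625521
key fwd 129.43111553489535
key fwd 128.85249172552957
key fwd 125.0442033600643
box -x -163.1
-164.36622582937954
```

```bash
python3 -c "
from plant import ctrl;print(ctrl.finish_job())"
```

```text
the job is handed in; nothing more can be done
None
```

I took the paddle key out of the block, pushed it home in the key switch and turned it clockwise to the stop. I then let go, moved the arm clear and handed the job in at about 11.2 s. The hand-in gives no verdict, so the result rests on my own checks.

**Last checks:**
- **Home:** the key bottomed out with the tool at z = 0.0924 m (0.0925 predicted for home) and about 12 N on it.
- **Turned on:** resisting torque rose from 0.09 to 0.67 N m at the end of the turn. The top view shows the key turned about 68–72° from off, against about 69° expected. I could not read the switch joint itself.
- **Upright and centred:** in the top view the paddle's top is about 1 pixel (roughly 2–3 mm) from where an upright, centred key would appear. The side view also shows it standing straight.
- **T-handled key:** it still stands in its slot in the final side view, with no visible movement. The arm touches nothing.

**Disagreements:** the side camera placed the key about 0.8 px (roughly 2 mm) to the right of where the arm's own position put it. The two cameras' keyhole estimates differed by 1–2 mm. I aimed between them, and the key went in without resistance.

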